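# Tip a scoop of garlic bulbs into the stock pot and cover it

## Task

Pick up the steel scoop by its black grip and tip all five garlic bulbs out of it into the black stock pot, without dropping any beside the pot. Then set the empty scoop back down flat on the range and put the steel lid squarely on the pot. Leave the pot where it stands and do not disturb the other pans and the ramekin.

Things in the scene. Friction and masses are not known exactly. Their poses are not given: they have to be found in the camera images.
- scoop: Open steel scoop holding the five bulbs: 160 mm long (its x), 122 wide (its y), origin at the centre of its underside, z up. Sheet 3 mm thick; back wall (+x end) 46 mm high, sides 46 mm falling to 26 mm in front; the -x end is open: the pouring spout. A flat bail over the middle carries a black grip.
- scoop_grip (a point): Centre of the scoop's black grip, 90.5 mm straight above the scoop's origin. The grip is 18 mm thick along the scoop's x (pinch it there), 92 mm long along its y, 24 mm high. The bulbs under it reach 56 mm above the scoop's underside.
- scoop_spout (a point): Middle of the open front edge of the scoop's floor: 80 mm along -x from the scoop's origin, 3 mm above its underside.
- pot: Black stock pot, open, 205 mm across and 129 mm high; origin at the centre of its underside, z up. Clear opening inside about 160 mm across, floor 4 mm thick. Two ears stick out along its +y and -y to 137 mm from the axis, 95 to 109 mm above the underside.
- pot_mouth (a point): Centre of the pot's mouth, at rim height (129 mm above its underside).
- lid: Round steel lid of the pot, 208 mm across; origin at the centre of its underside, z up. Below is a tapered locating flange (132 mm across at the bottom, 147 at the top, 10 mm deep) that drops inside the pot's rim until the lid's edge lies on the rim: seated, the lid's origin is about 10 mm below the rim. Low dome, 27.5 mm high over the underside, with a black bar handle above.
- lid_grip (a point): Centre of the lid's black bar handle, 58 mm above the lid's underside: 14 mm thick along the lid's x (pinch it there), 82 mm long along its y, 16 mm high, 22 mm free below it.
- garlic0: White garlic bulb, 54 mm across, 53 mm high, 31 g; origin at the centre of its underside, z up as it stands at first in the scoop.
- garlic1: White garlic bulb, 54 mm across, 53 mm high, 31 g; origin at the centre of its underside, z up as it stands at first in the scoop.
- garlic2: White garlic bulb, 54 mm across, 53 mm high, 31 g; origin at the centre of its underside, z up as it stands at first in the scoop.
- garlic3: White garlic bulb, 54 mm across, 53 mm high, 31 g; origin at the centre of its underside, z up as it stands at first in the scoop.
- garlic4: White garlic bulb, 54 mm across, 53 mm high, 31 g; origin at the centre of its underside, z up as it stands at first in the scoop.
- ramekin: Small white ramekin at the front of the range, 81 mm across, 42 mm high; origin at the centre of its underside. To be left alone.
- pan_rear_mid (a point): Centre, at floor height, of the round body of the steel saucepan at the rear left of the range, 137 mm across, 75 mm high, with a long handle. To be left alone.
- pan_right_mid (a point): Centre, at floor height, of the round body of the small steel saucepan at the rear right of the range, 107 mm across. To be left alone.

How it is judged:
By the outcome, as a careful person would: the job done as asked, in the order asked, and still so for the second after the job is handed in, with the robot touching nothing.
It also fails if it takes over 72 s, if anything falls off the work surface, if the arm or the gripper's body presses on something with over 40 N, if the wrist force passes 120 N, or if a joint passes its speed limit or range.

## Robot

A 6-joint arm with a two-finger parallel gripper is mounted at the origin on a cart in front of the work surface, level with it; the furniture and walls round the work are solid. World frame = base frame: x ahead of the robot, y to its left, z up, the work surface at z = 0. Lengths are in mm, angles in degrees, forces in N, time in s.
With the tool pointing down it reaches from about 350 to 850 mm from the base axis. Payload 8.1 kg.
Tool frame: the origin (TCP) lies midway between the tips of the shut fingers; the grasp point (between the pads) lies 19 mm behind it; z points along the fingers, y is the direction in which the jaws open and shut (so a half turn about z gives the same grasp; the last joint's range is limited). The gripper opens to 85 mm and grips with 20 to 120 N. Pads are 22 mm wide; open, the fingers measure 114 mm over their backs; the gripper's body (76 mm by 85 mm) begins 54 mm behind the grasp point. The pads swing forward as they close: fully open they stand 13 mm farther back than shut.
Start: joints at [-74.221, 7.471, 85.268, -0, 87.261, -4.893], TCP at [211.834, -561.366, 231.292] pointing down, gripper open.
Joint ranges: [-169.43, 169.43], [-51.17, 129.36], [1.28, 143.12], [-76.62, 256.62], [0, 156.53], [-152.29, 152.29]. Speed limits (degrees/s): [136.94, 136.94, 159.86, 180, 180, 180].

## Interface

Orientations are given as [roll, pitch, yaw] about the fixed x, y, z axes, in that order (R = Rz(yaw) Ry(pitch) Rx(roll)).
In Python, from bench import telemetry, snapshot, camera_params, job gives the robot as it stands. The module is installed in compiled form; this text tells all that it offers.
- The arm moves only by the shell command python3 -m jog 'ROWS' [FORCE]. ROWS is JSON, a list that holds one entry, the list of rows, each a list of 7 numbers: the shift along the tool's x, y, z in units of 50 mm (1.0 is 50 mm), then the turn, a rotation vector about the tool's x, y, z in units of 2 pi rad (1.0 is 2 pi rad), then the opening, from 0 (shut) to 1 (fully open). In form: [[[dx, dy, dz, rx, ry, rz, claw], ...]]. A call has 1 to 12 rows; each row shifts and turns the commanded pose from where the row before left it, along the tool's axes as they then stand; what a row does not reach is not made up. A row lasts 1/8 s, in which the tool goes at most 62.5 mm and 10.7 degrees, less where a joint would pass 70% of its speed; a pose out of reach is approached as far as the arm can. A call with a number of a shift or a turn outside -1 to 1 is refused whole. A call with a gripper value outside its range is refused whole. The fingers move at their own pace and stop on an object; FORCE is the grip in N (left out, the last holds). Time passes only in rows, so rows that do not move let the fingers close. It gives the time, the measured TCP pose, the force and the opening at its end, in the units of the state.
- telemetry.sense(): the state, without advancing time (a new reading comes with each control period).
- snapshot(name): name is "scene" or "top"; returns (picture, depth): 480x640x3 uint8, red, green, blue; 480x640 float32, mm along the optical axis (not along the pixel's ray), 0 where there is no reading.
- camera_params(name): a dict with "K" (3x3 intrinsics, pixels), "extrinsics" (4x4, takes a point from camera to world coordinates). Camera axes: x right, y down, z forward; pixel columns grow to the right and rows downward; lengths in mm; the calibration is good to about 2 mm. A picture is of the moment at which its call begins. camera_params takes no time and is no camera call.
- job.hand_in(): hands the job in, once; it reports no verdict.
The state is a dict: "time": time; "joint_pos": joint angles; "qd": joint speeds; "joint_efforts": joint torques, N m; "tool_pos": TCP position; "tcp_rot": TCP orientation; "ft_force": force on the tool from outside, world axes, zero at the start; "wrist_torque": the same for the moment, N m; "finger_gap": finger opening in mm.
Only numpy, scipy, OpenCV 4.12 (cv2) and the standard library are available. Lean on these libraries where they do the work, as an engineer would, in place of code of your own. Each camera call takes 0.05 s, during which the arm holds its last target. There are 200 camera calls.

## Working session

There is one attempt and no reset: what is moved stays moved. The work goes in short steps, Python scripts to look and compute and a shell command to move; the robot and the scene stay as the last step left them, time stands still between calls to the robot, and variables do not carry over. Pictures are saved under pics/ and viewed, about 8 in all and at most 12, crops included, and the job is handed in when it is done.

```bash
mkdir -p pics; cat > h.py <<'E'
import numpy as np, cv2
from bench import telemetry, snapshot, camera_params, job
def cam(n):
    p=camera_params(n); return np.array(p["K"],float),np.array(p["extrinsics"],float)
def cloud(n,d):
    K,E=cam(n); v,u=np.mgrid[:480,:640]
    P=np.stack([(u-K[0,2])/K[0,0]*d,(v-K[1,2])/K[1,1]*d,d],-1)
    return P@E[:3,:3].T+E[:3,3]
def proj(n,X):
    K,E=cam(n); c=(np.atleast_2d(X)-E[:3,3])@E[:3,:3]; q=c@K.T; return q[:,:2]/q[:,2:]
def shot(n,f):
    a,d=snapshot(n); cv2.imwrite(f'pics/{f}.png',a[:,:,::-1]); np.save(f'pics/{f}.npy',d); return a,d
E
python3 - <<'E'
from h import *
for n in("scene","top"):
    a,d=shot(n,n+"0"); K,E=cam(n); print(n,K.round(1).tolist(),E.round(3).tolist())
print(telemetry.sense())
E
```

```text
scene [[562.3, 0.0, 315.7], [0.0, 562.3, 239.8], [0.0, 0.0, 1.0]] [[-0.778, -0.296, 0.554, 77.672], [-0.628, 0.375, -0.682, 798.698], [-0.006, -0.878, -0.478, 559.586], [0.0, 0.0, 0.0, 1.0]]
top [[441.3, 0.0, 319.4], [0.0, 441.3, 243.0], [0.0, 0.0, 1.0]] [[-0.018, -0.996, 0.091, 491.89], [-0.999, 0.021, 0.033, 169.263], [-0.035, -0.091, -0.995, 963.216], [0.0, 0.0, 0.0, 1.0]]
{'time': 0.1, 'joint_pos': array([-7.42207225e+01,  7.51230268e+00,  8.53254419e+01,  1.92397525e-03,
        8.72616063e+01, -4.89084587e+00]), 'qd': array([-0.03088514, -0.17869462, -0.0517031 , -0.02954268,  0.046502  ,
        0.02070972]), 'joint_efforts': array([ 2.34862237e-04, -5.70953929e+01, -5.01943016e+01, -2.90539901e-04,
        8.15105333e-03,  8.33218337e-06]), 'tool_pos': array([ 211.70611354, -560.86046479,  230.31044841]), 'tcp_rot': array([-1.79901175e+02, -1.03850415e-02,  2.06700209e+01]), 'ft_force': array([ 0.5410261 , -0.43778761,  0.23879626]), 'wrist_torque': array([ 0.00624387, -0.01231598, -0.03030079]), 'finger_gap': 85.20106393905094}
```

View pics/scene0.png

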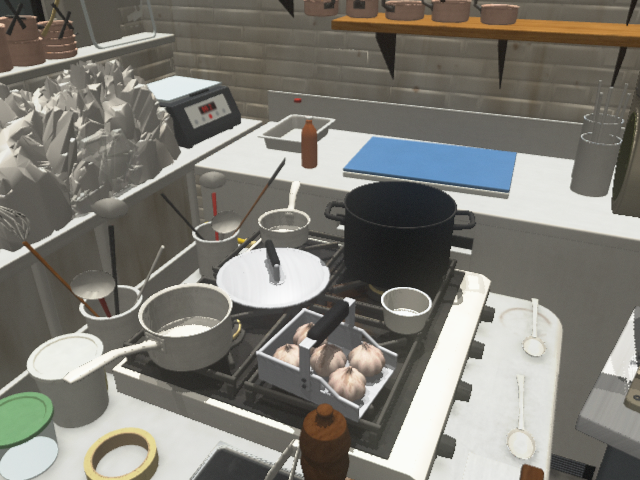

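View pics/top0.png

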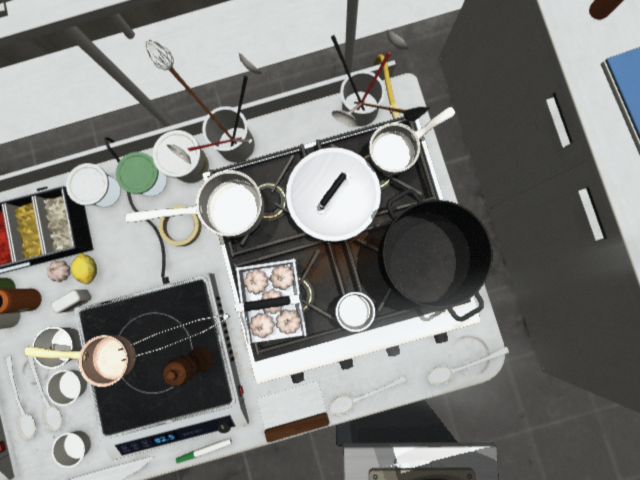

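```bash
python3 - <<'E'
from h import *
d=np.load('pics/top0.npy');a=cv2.imread('pics/top0.png')
P=cloud('top',d); Z=P[...,2]
g=a.max(2)
def blob(name,r0,r1,c0,c1,m):
    mm=np.zeros((480,640),np.uint8); mm[r0:r1,c0:c1]=(m[r0:r1,c0:c1])
    n,l,s,c=cv2.connectedComponentsWithStats(mm); k=1+s[1:,4].argmax(); q=P[l==k]
    (x,y),(w,h),an=cv2.minAreaRect(q[:,:2].astype(np.float32)); ci=cv2.minEnclosingCircle(q[:,:2].astype(np.float32))
    print(name,len(q),'rect',np.round([x,y,w,h,an],1),'circ',np.round([*ci[0],ci[1]],1),'z',np.percentile(q[:,2],[5,50,95]).round(1)); return l==k
blob('scoopgrip',285,320,235,300,(g<90)&(Z>75+0))
blob('lidgrip',165,220,310,355,(g<90)&(Z>20))
zz=Z[200:300,380:500]; print('potz',np.percentile(zz,[1,10,50,90,99]))
blob('lid',140,245,280,385,(g>100)&(Z>15))
rim=blob('pot',190,330,375,500,Z>120)
blob('ram',285,335,330,380,(Z>25))
blob('panL',160,240,190,265,Z>55)
blob('panR',115,175,365,420,Z>30)
print('scoop map');
s=blob('scoop',255,350,230,310,(Z>20))
for r in range(256,350,5): print(r,Z[r,232:312:5].round(0).astype(int).tolist())
big=cv2.hconcat([cv2.resize(a[250:350,225:315],None,fx=4,fy=5,interpolation=3),cv2.resize(cv2.imread('pics/scene0.png')[290:420,250:400],(420,500),interpolation=3)])
cv2.imwrite('pics/crop0.png',big)
E
```

```text
scoopgrip 381 rect [464.9 256.9  20.7 182.2  10.6] circ [470.4 257.9  91.2] z [ 99.2 102.5 105.2]
lidgrip 236 rect [607.9 179.   47.  228.1  83.2] circ [605.4 158.2 114.1] z [59.8 65.1 68.3]
potz [-1013.13575106  -866.00323675     6.02978565   106.34765685
   130.1747003 ]
lid 5036 rect [655.9 185.5 191.9 268.1  60.1] circ [637.9 171.7 146. ] z [15.9 22.2 28.4]
pot 926 rect [5.201e+02 3.000e-01 2.039e+02 2.752e+02 4.600e+01] circ [533.5  23.  152. ] z [121.9 128.  131. ]
ram 330 rect [443.9 128.8  97.6  79.    1.1] circ [445.5 139.1  55.3] z [27.6 41.1 44.6]
panL 734 rect [615.1 296.4 340.4 136.2  61.9] circ [599.4 304.1 172.5] z [57.  68.7 72.7]
panR 529 rect [654.2  70.1 106.8 365.1  74.9] circ [653.7  76.1 186.7] z [33.1 43.8 47.7]
scoop map
scoop 3338 rect [462.3 267.3 162.4 201.9   7.3] circ [460.6 281.2 116.2] z [ 27.5  41.6 103.1]
256 [-31, -35, -32, -34, -35, -33, 0, -2, -11, -34, -34, -34, -31, -38, -33, -34]
261 [-32, -37, -35, -1, -3, -36, -39, -36, -32, 50, 49, 963, 47, -37, -34, -36]
266 [-39, -4, -36, 51, 52, 48, 18, 4, 3, 2, 34, 30, 3, -34, -34, -35]
271 [-37, 50, 10, 
[... 448 characters left out ...]
103, 101, 103, 96, 94, -7, -2]
306 [-104, 94, 95, 102, 104, 101, 103, 99, 100, 41, 4, 3, 4, 4, 12, -27]
311 [-107, 93, 50, 8, 4, 4, 6, 31, 39, 5, 29, 33, 34, 5, 43, -37]
316 [-106, -102, 963, 16, 4, 36, 37, 29, 4, 31, 40, 44, 41, 30, 39, -36]
321 [-106, 963, -36, 25, 37, 42, 963, 40, 28, 4, 42, 54, 46, 37, 30, -37]
326 [-108, -106, -40, 34, 37, 52, 48, 42, 32, 33, 42, 45, 42, 37, 4, -35]
331 [-105, -103, -107, 30, 37, 42, 43, 39, 30, 2, 34, 38, 37, 5, 5, -36]
336 [-106, -103, -103, 27, 7, 6, 34, 4, 6, 3, 6, 3, -35, -36, -33, -3]
341 [-107, -105, -106, -40, 2, -14, -38, 0, -33, -35, -36, -36, -2, -2, -38, -34]
346 [-106, -107, -106, -38, -31, 0, -36, -38, -4, -1, -34, -34, -33, -33, -35, -32]
```

View pics/crop0.png

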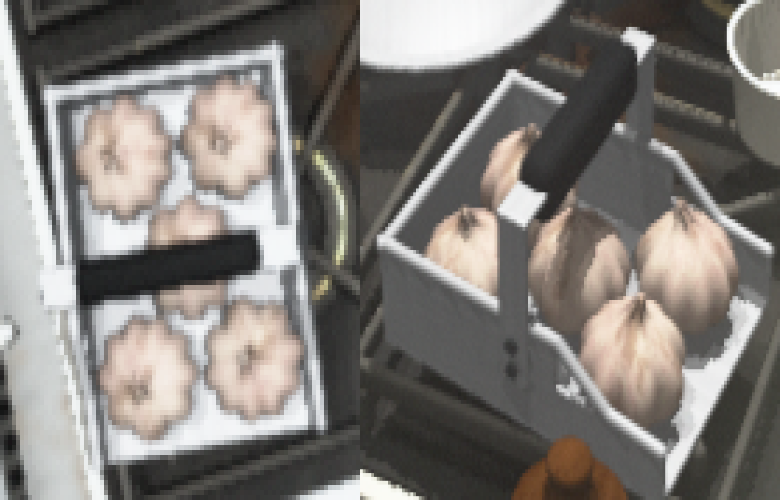

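```bash
python3 - <<'E'
from h import *
from scipy.optimize import least_squares
d=np.load('pics/top0.npy');a=cv2.imread('pics/top0.png').astype(int)
K,E=cam('top')
def ray(u,v,z):
    r=np.stack([(np.asarray(u)-K[0,2])/K[0,0],(np.asarray(v)-K[1,2])/K[1,1],np.ones(np.shape(u))],-1)@E[:3,:3].T
    return E[:3,3]+r*((z-E[2,3])/r[...,2])[...,None]
P=cloud('top',d);Z=P[...,2];g=a.max(2)
def black(name,r0,r1,c0,c1,th,zlo,zhi,ztop):
    m=np.zeros((480,640),np.uint8); m[r0:r1,c0:c1]=((g<th)&(Z>zlo)&(Z<zhi))[r0:r1,c0:c1]
    m=cv2.morphologyEx(m,cv2.MORPH_OPEN,np.ones((2,2)))
    n,l,s,c=cv2.connectedComponentsWithStats(m);k=1+s[1:,4].argmax();v,u=np.nonzero(l==k)
    q=ray(u,v,ztop);x=cv2.minAreaRect(q[:,:2].astype(np.float32))
    w,vec=np.linalg.eigh(np.cov(q[:,:2].T)); ax=vec[:,1]
    print(name,len(u),'mean',q.mean(0).round(1),'rect',np.round([*x[0],*x[1],x[2]],1),'long axis deg',np.degrees(np.arctan2(ax[1],ax[0])).round(1))
black('scoopgrip',285,320,235,300,70,85,112,102.5)
black('lidgrip',165,220,310,355,70,45,80,66)
# scoop corner check: tall edges of scoop
def circ(name,pts,R=None):
    f=lambda p:np.hypot(pts[:,0]-p[0],pts[:,1]-p[1])-(p[2] if R is None else R)
    r=least_squares(f,[*pts.mean(0)[:2],80],loss='soft_l1',f_scale=2);print(name,len(pts),r.x.round(1),'med',np.median(abs(r.fun)).round(2))
m=np.zeros(Z.shape,bool);m[190:320,375:500]=True
q=P[m&(Z>124)&(Z<134)]; circ('potrim',q[np.abs(np.hypot(*(q[:,:2]-[530,-20]).T)-93)<25])
m[:]=0;m[140:250,275:390]=True
lm=(m&(Z>6)&(Z<40)&(g>110)).astype(np.uint8)
n,l,s,c=cv2.connectedComponentsWithStats(cv2.morphologyEx(lm,cv2.MORPH_OPEN,np.ones((5,5))));k=1+s[1:,4].argmax()
cn=max(cv2.findContours((l==k).astype(np.uint8),0,1)[0],key=len)[:,0]
e=Z[cn[:,1],cn[:,0]];print('lid edge z',np.percentile(e,[10,50,90]),'dome',np.percentile(Z[l==k],99))
circ('lid',ray(cn[:,0],cn[:,1],13.))
print('corners scoop walls', ray([236,294.8,297],[267.3,259,310],46.).round(1))
E
```

```text
scoopgrip 366 mean [453.7 301.3 102.5] rect [453.7 300.6  16.4  88.5   6.9] long axis deg 97.2
lidgrip 208 mean [682.8 167.7  66. ] rect [683.3 167.4  11.8  78.5  52.9] long axis deg 143.2
potrim 793 [545.9 -24.1 100.1] med 1.02
lid edge z [10.91726308 13.08309372 15.48317791] dome 29.390470670034777
lid 271 [687.8 169.5 102.2] med 0.62
corners scoop walls [[528.8 374.8  46. ]
 [543.7 251.3  46. ]
 [438.3 248.1  46. ]]
```

```bash
cat >> h.py <<'E'
from scipy.spatial.transform import Rotation as Ro
def to(p,rpy=None):
    s=telemetry.sense(); R=Ro.from_euler('xyz',s['tcp_rot'],degrees=True)
    print('t',round(s['time'],2),'tcp',s['tool_pos'].round(1),s['tcp_rot'].round(1),'gap',round(s['finger_gap'],1),'F',s['ft_force'].round(1),'q',s['joint_pos'].round(0))
    print('shift',(R.inv().apply(np.array(p)-s['tool_pos'])/50).round(3))
    if rpy is not None: print('turn',((R.inv()*Ro.from_euler('xyz',rpy,degrees=True)).as_rotvec()/2/np.pi).round(4))
E
python3 -m jog '[[[0,0,0,0,0,-0.0266,1],[0,0,0,0,0,-0.0266,1],[0,0,0,0,0,-0.0266,1],[0,0,0,0,0,-0.0266,1],[0,0,0,0,0,-0.0266,1],[0,0,0,0,0,-0.0266,1],[0,0,0,0,0,-0.0266,1],[0,0,0,0,0,-0.0266,1]]]' 110
python3 -m jog '[[[0.71,0.49,0,0,0,0,1],[0.71,0.49,0,0,0,0,1],[0.71,0.49,0,0,0,0,1],[0.71,0.49,0,0,0,0,1],[0.71,0.49,0,0,0,0,1],[0.71,0.49,0,0,0,0,1],[0.71,0.49,0,0,0,0,1],[0.71,0.49,0,0,0,0,1],[0.71,0.49,0,0,0,0,1],[0.71,0.49,0,0,0,0,1],[0.71,0.49,0,0,0,0,1],[0.71,0.49,0,0,0,0,1]]]'
python3 -c "
from h import *
to([453.7,301.3,170],[180,0,97.2])"
```

```text
time: 1.1
tool_pos: [211.8, -561.0, 230.7]
tcp_rot: [-180.0, -0.1, 97.6]
ft_force: [0.1, 0.2, -0.4]
finger_gap: 85.5
time: 2.6
tool_pos: [449.7, -100.1, 231.0]
tcp_rot: [-180.0, -0.0, 97.3]
ft_force: [0.8, -0.2, 0.2]
finger_gap: 85.6
t 2.6 tcp [ 449.7 -100.1  231. ] [-180.    -0.    97.3] gap 85.6 F [ 0.8 -0.2  0.2] q [-19. -15. 106.  -0.  88. -26.]
shift [7.953 1.097 1.22 ]
turn [-0.0001 -0.      0.0002]
```

```bash
python3 -m jog '[[[0.663,0.091,0.1,0,0,0,1],[0.663,0.091,0.1,0,0,0,1],[0.663,0.091,0.1,0,0,0,1],[0.663,0.091,0.1,0,0,0,1],[0.663,0.091,0.1,0,0,0,1],[0.663,0.091,0.1,0,0,0,1],[0.663,0.091,0.1,0,0,0,1],[0.663,0.091,0.1,0,0,0,1],[0.663,0.091,0.1,0,0,0,1],[0.663,0.091,0.1,0,0,0,1],[0.663,0.091,0.1,0,0,0,1],[0.663,0.091,0.1,0,0,0,1]]]'
python3 - <<'E'
from h import *
a,d=shot('scene','s1'); b,e=shot('top','t1')
to([453.7,301.3,74],[180,0,97.2])
# project predicted grip ends into scene view
ax=np.array([np.cos(np.radians(97.2)),np.sin(np.radians(97.2)),0])
c=np.array([453.7,301,90.5])
im=a[:,:,::-1].copy()
for X in (c+46*ax,c-46*ax): u=proj('scene',X)[0]; cv2.circle(im,(int(u[0]),int(u[1])),3,(0,0,255),1)
X=[[545.9+102.5*np.cos(t),-24.1+102.5*np.sin(t),129] for t in np.linspace(0,6.28,80)]
for u in proj('scene',X): cv2.circle(im,(int(u[0]),int(u[1])),1,(0,255,0),-1)
cv2.imwrite('pics/s1o.png',im[150:450,200:520].repeat(2,0).repeat(2,1))
E
```

```text
time: 4.1
tool_pos: [452.8, 300.9, 170.6]
tcp_rot: [-180.0, 0.0, 97.3]
ft_force: [0.1, 0.9, 0.1]
finger_gap: 85.3
t 4.2 tcp [452.1 302.2 170. ] [-179.9   -0.    97.4] gap 85.4 F [-0.1 -0.2  0.2] q [28.  1. 99.  0. 81. 21.]
shift [-0.023  0.033  1.921]
turn [-0.0003 -0.0001  0.0006]
```

View pics/s1o.png

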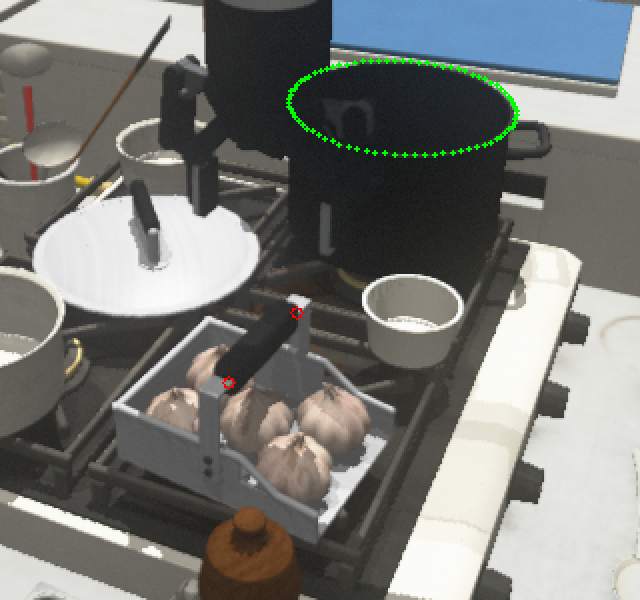

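```bash
python3 -m jog '[[[0,0.02,0.5,0,0,0,1],[0,0,0.5,0,0,0,1],[0,0,0.5,0,0,0,1],[0,0,0.42,0,0,0,1],[0,0,0,0,0,0,0],[0,0,0,0,0,0,0],[0,0,0,0,0,0,0],[0,0,0,0,0,0,0],[0,0,0,0,0,0,0],[0,0,0,0,0,0,0]]]' 110
python3 -c "
from h import *
to([453.7,301.3,74],[180,0,97.2])"
```

```text
time: 5.45
tool_pos: [455.5, 300.6, 77.1]
tcp_rot: [179.8, -0.0, 97.3]
ft_force: [-0.4, -1.3, 7.1]
finger_gap: 16.1
t 5.45 tcp [455.5 300.6  77.1] [179.8  -0.   97.3] gap 16.1 F [-0.4 -1.3  7.1] q [ 28.   6. 103.  -0.  70.  21.]
shift [ 0.018 -0.034  0.062]
turn [ 0.0005 -0.0001  0.0002]
```

```bash
python3 -m jog '[[[0,0,-0.1,0,0,0,0],[0,0,-0.2,0,0,0,0],[0,0,-0.3,0,0,0,0],[0,0,-0.4,0,0,0,0],[0,0,-0.4,0,0,0,0],[0,0,-0.4,0,0,0,0],[0,0,-0.4,0,0,0,0],[0,0,-0.4,0,0,0,0],[0,0,-0.4,0,0,0,0],[0,0,-0.3,0,0,0,0],[0,0,-0.15,0,0,0,0],[0,0,0,0,0,0,0]]]'
python3 - <<'E'
from h import *
a,d=shot('scene','s2')
cv2.imwrite('pics/s2c.png',a[100:450,200:520,::-1])
to([640,-28,290],[180,0,87.5])
E
```

```text
time: 6.95
tool_pos: [454.4, 300.2, 248.2]
tcp_rot: [180.0, -0.0, 97.3]
ft_force: [-0.0, 0.6, -5.6]
finger_gap: 15.9
t 7.0 tcp [454.1 300.  247.4] [-180.     0.    97.3] gap 16.4 F [ 0.4  0.9 -6.5] q [28. -2. 93.  0. 89. 21.]
shift [-6.979  2.856 -0.853]
turn [-0.0001  0.      0.0272]
```

View pics/s2c.png

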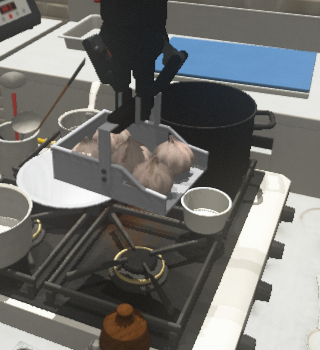

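```bash
python3 -m jog '[[[0,0,-0.06,0,0,0.01,0],[0,0,-0.06,0,0,0.01,0],[0,0,-0.06,0,0,0.01,0],[0,0,-0.07,0,0,0.01,0],[-0.135,0.107,0,0,0,0,0],[-0.27,0.214,0,0,0,0,0],[-0.27,0.214,0,0,0,0,0],[-0.27,0.214,0,0,0,0,0],[-0.27,0.214,0,0,0,0,0],[-0.27,0.214,0,0,0,0,0],[-0.27,0.214,0,0,0,0,0],[-0.27,0.214,0,0,0,0,0]]]'
python3 -m jog '[[[-0.27,0.214,0,0,0,0,0],[-0.27,0.214,0,0,0,0,0],[-0.27,0.214,0,0,0,0,0],[-0.27,0.214,0,0,0,0,0],[-0.27,0.214,0,0,0,0,0],[-0.27,0.214,0,0,0,0,0],[-0.27,0.214,0,0,0,0,0],[-0.27,0.214,0,0,0,0,0],[-0.27,0.214,0,0,0,0,0],[-0.27,0.214,0,0,0,0,0],[-0.27,0.214,0,0,0,0,0]]]'
python3 -c "
from h import *
to([660,-38,222],[180,0,83])"
```

```text
time: 8.5
tool_pos: [521.9, 188.7, 260.3]
tcp_rot: [180.0, -0.0, 82.9]
ft_force: [1.1, -0.0, -5.3]
finger_gap: 16.0
time: 9.88
tool_pos: [620.3, 26.7, 260.2]
tcp_rot: [-180.0, 0.0, 82.9]
ft_force: [-0.0, -0.8, -6.9]
finger_gap: 16.1
t 9.88 tcp [620.3  26.7 260.2] [-180.     0.    82.9] gap 16.1 F [-0.  -0.8 -6.9] q [-2. 10. 79. -0. 91.  5.]
shift [-1.186  0.949  0.765]
turn [-0.      0.     -0.0003]
```

```bash
python3 -m jog '[[[-0.26,0.21,0,0,0,0,0],[-0.26,0.21,0,0,0,0,0],[-0.26,0.21,0,0,0,0,0],[-0.25,0.2,0,0,0,0,0],[-0.155,0.12,0.1,0,0,0,0],[0,0,0.22,0,0,0,0],[0,0,0.22,0,0,0,0],[0,0,0.17,0,0,0,0],[0,0,0.05,0,0,0,0],[0,0,0,0,0,0,0]]]'
python3 - <<'E'
from h import *
to([660,-38,222],[180,0,83])
s=telemetry.sense();R=Ro.from_euler('xyz',s['tcp_rot'],degrees=True)
pts=[s['tool_pos']+R.apply([x,-80,74]) for x in (-58,0,58)]; print(np.round(pts,1))
pot=[[545.9+102.5*np.cos(t),-24.1+102.5*np.sin(t),129] for t in np.linspace(0,6.28,80)]
out=[]
for n in('scene','top'):
    a,d=shot(n,n+'3'); im=a[:,:,::-1].copy()
    for u in proj(n,pts): cv2.circle(im,(int(u[0]),int(u[1])),2,(0,0,255),-1)
    for u in proj(n,pot): cv2.circle(im,(int(u[0]),int(u[1])),1,(0,255,0),-1)
    c=proj(n,[[580,-28,150]])[0].astype(int); x,y=max(0,min(c[0]-100,440)),max(0,c[1]-110); out.append(cv2.resize(im[y:y+220,x:x+200],(400,440)))
cv2.imwrite('pics/c3.png',cv2.hconcat(out))
E
```

```text
time: 11.12
tool_pos: [659.4, -36.7, 222.2]
tcp_rot: [-180.0, -0.0, 82.9]
ft_force: [-0.7, 0.0, -4.6]
finger_gap: 16.2
t 11.12 tcp [659.4 -36.7 222.2] [-180.    -0.    82.9] gap 16.2 F [-0.7  0.  -4.6] q [-8. 17. 75.  0. 88. -1.]
shift [-0.024  0.016  0.004]
turn [-0.     -0.     -0.0003]
[[572.8 -84.4 148.2]
 [580.  -26.8 148.2]
 [587.2  30.8 148.2]]
```

View pics/c3.png

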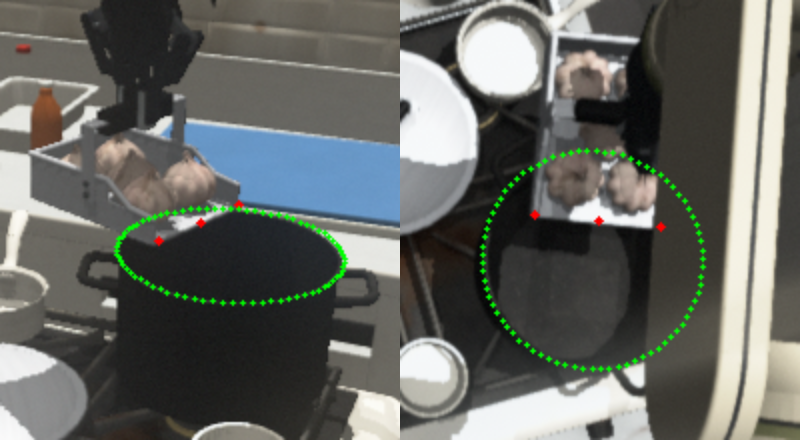

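```bash
python3 -m jog '[[[0,-0.04,-0.041,-0.0042,0,0,0],[0,-0.08,-0.082,-0.0083,0,0,0],[0,-0.08,-0.082,-0.0083,0,0,0],[0,-0.08,-0.082,-0.0083,0,0,0],[0,-0.08,-0.082,-0.0083,0,0,0],[0,-0.08,-0.082,-0.0083,0,0,0],[0,-0.08,-0.082,-0.0083,0,0,0],[0,-0.08,-0.082,-0.0083,0,0,0],[0,-0.08,-0.082,-0.0083,0,0,0],[0,-0.08,-0.082,-0.0083,0,0,0],[0,0,0,0,0,0,0],[0,0,0,0,0,0,0]]]'
cat > chk.py <<'E'
from h import *
import sys
s=telemetry.sense();R=Ro.from_euler('xyz',s['tcp_rot'],degrees=True)
print('spout',(s['tool_pos']+R.apply([0,-80,74])).round(1),'tilt',np.degrees(np.arccos(-R.as_matrix()[2,2])).round(1),'q',s['joint_pos'].round(0),'F',s['ft_force'].round(1))
out=[]
for n in('scene','top'):
    a,d=shot(n,n+sys.argv[1]); im=a[:,:,::-1]
    c=proj(n,[[580,-28,150]])[0].astype(int); x,y=max(0,min(c[0]-100,440)),max(0,c[1]-110); out.append(cv2.resize(im[y:y+220,x:x+200],(400,440)))
cv2.imwrite(f'pics/c{sys.argv[1]}.png',cv2.hconcat(out))
E
python3 chk.py 4
```

```text
time: 12.72
tool_pos: [614.6, -31.4, 252.1]
tcp_rot: [151.6, 0.0, 82.9]
ft_force: [0.9, -0.4, -5.9]
finger_gap: 16.0
spout [579.7 -27.  148.9] tilt 28.4 q [ -8. -17. 111.   0.  58.  -1.] F [ 0.9 -0.4 -5.9]
```

View pics/c4.png

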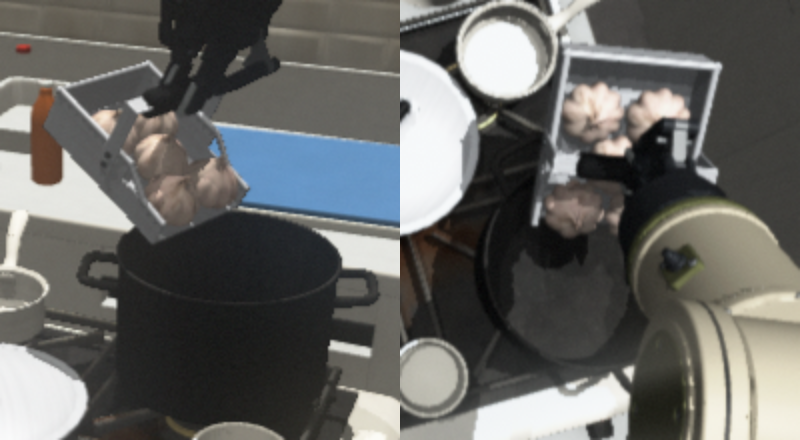

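```bash
python3 -m jog '[[[0,-0.08,-0.082,-0.0083,0,0,0],[0,-0.08,-0.082,-0.0083,0,0,0],[0,-0.08,-0.082,-0.0083,0,0,0],[0,-0.08,-0.082,-0.0083,0,0,0],[0,-0.08,-0.082,-0.0083,0,0,0],[0,-0.08,-0.082,-0.0083,0,0,0],[0,-0.08,-0.082,-0.0083,0,0,0],[0,-0.08,-0.082,-0.0083,0,0,0],[0,0,0,0,0,0,0],[0,0,0,0,0,0,0],[0,0,0,0,0,0,0],[0,0,0,0,0,0,0]]]'
python3 chk.py 5
```

```text
time: 14.32
tool_pos: [570.1, -25.8, 257.4]
tcp_rot: [127.7, -0.0, 82.9]
ft_force: [0.4, -0.3, -4.1]
finger_gap: 16.1
spout [579.6 -27.  148.8] tilt 52.3 q [ -8. -47. 140.   2.  35.  -2.] F [ 0.4 -0.3 -4.1]
```

View pics/c5.png

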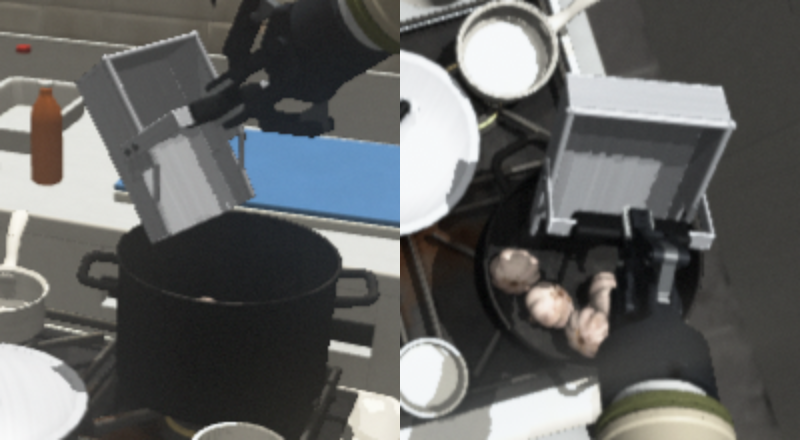

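```bash
python3 -m jog '[[[0,0.123,0.145,0.0139,0,0,0],[0,0.123,0.145,0.0139,0,0,0],[0,0.123,0.145,0.0139,0,0,0],[0,0.123,0.145,0.0139,0,0,0],[0,0.123,0.145,0.0139,0,0,0],[0,0.123,0.145,0.0139,0,0,0],[0,0.123,0.145,0.0139,0,0,0],[0,0.123,0.145,0.0139,0,0,0],[0,0.123,0.145,0.0139,0,0,0],[0,0.123,0.145,0.0139,0,0,0],[0,0,-0.3,0.006,0,0,0],[0,0,-0.4,0,0,0,0]]]'
python3 -c "
from h import *
to([454.5,300.5,260],[180,0,97.2])"
```

```text
time: 15.92
tool_pos: [655.8, -36.6, 259.8]
tcp_rot: [180.0, -0.0, 82.9]
ft_force: [-0.2, 0.6, -4.2]
finger_gap: 15.8
t 15.93 tcp [655.8 -36.6 259.8] [180.   -0.   82.9] gap 15.8 F [-0.2  0.6 -4.2] q [-8. 16. 73.  0. 91. -1.]
shift [ 6.189 -4.831 -0.008]
turn [ 0.0001  0.     -0.0398]
```

```bash
python3 -m jog '[[[0.2,-0.156,0,0,0,0,0],[0.4,-0.312,0,0,0,0,0],[0.4,-0.312,0,0,0,0,0],[0.4,-0.312,0,0,0,0,0],[0.4,-0.312,0,0,0,0,0],[0.4,-0.312,0,0,0,0,0],[0.4,-0.312,0,0,0,0,0],[0.4,-0.312,0,0,0,0,0],[0.4,-0.312,0,0,0,0,0],[0.4,-0.312,0,0,0,0,0],[0.4,-0.312,0,0,0,0,0],[0.4,-0.312,0,0,0,0,0]]]'
python3 -m jog '[[[0.4,-0.312,0,0,0,0,0],[0.4,-0.312,0,0,0,0,0],[0.4,-0.312,0,0,0,0,0],[0.39,-0.31,0,0,0,0,0],[0,0,0,0,0,-0.01,0],[0,0,0,0,0,-0.01,0],[0,0,0,0,0,-0.01,0],[0,0,0,0,0,-0.01,0],[0,0,0,0,0,0,0]]]'
python3 - <<'E'
from h import *
to([454.5,300.5,77.5],[180,0,97.2])
a,d=shot('top','top6'); a2,d2=shot('scene','scene6')
P=cloud('top',d);Z=P[...,2]
im=cv2.hconcat([cv2.resize(a[190:320,370:500,::-1],(400,400)),cv2.resize(a[240:360,220:320,::-1],(333,400))]);cv2.imwrite('pics/c6.png',im)
E
```

```text
time: 17.42
tool_pos: [504.5, 215.4, 260.4]
tcp_rot: [179.9, -0.0, 82.9]
ft_force: [0.2, 1.4, -3.9]
finger_gap: 15.9
time: 18.55
tool_pos: [453.0, 301.1, 260.3]
tcp_rot: [179.9, 0.0, 97.3]
ft_force: [0.7, 0.6, -4.8]
finger_gap: 16.0
t 18.55 tcp [453.  301.1 260.3] [179.9   0.   97.3] gap 16.0 F [ 0.7  0.6 -4.8] q [28. -2. 92. -0. 90. 21.]
shift [-0.015  0.02   3.656]
turn [0.0004 0.     0.0002]
```

View pics/c6.png

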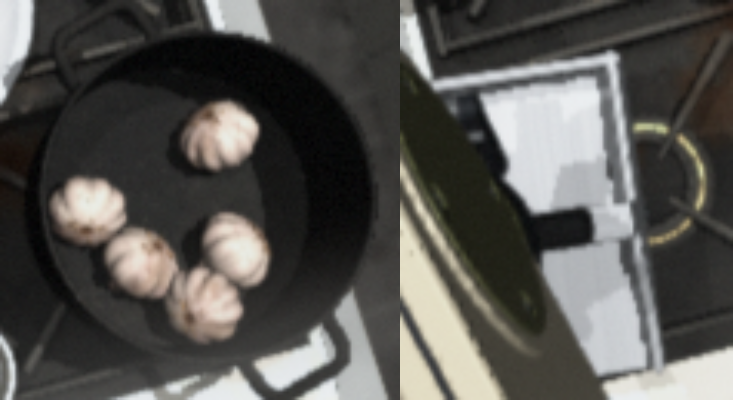

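```bash
python3 -m jog '[[[0,0,0.3,0,0,0,0],[0,0,0.5,0,0,0,0],[0,0,0.5,0,0,0,0],[0,0,0.5,0,0,0,0],[0,0,0.5,0,0,0,0],[0,0,0.5,0,0,0,0],[0,0,0.4,0,0,0,0],[0,0,0.2,0,0,0,0],[0,0,0.1,0,0,0,0],[0,0,0.06,0,0,0,0],[0,0,0.04,0,0,0,0],[0,0,0,0,0,0,0]]]'
```

```text
time: 20.15
tool_pos: [454.2, 300.8, 80.6]
tcp_rot: [179.9, 0.0, 97.3]
ft_force: [-0.1, -0.4, -4.6]
finger_gap: 16.0
```

```bash
python3 -m jog '[[[0,0,0.03,0,0,0,0],[0,0,0.03,0,0,0,0],[0,0,0.01,0,0,0,0],[0,0,0,0,0,0,0]]]'
```

```text
time: 20.65
tool_pos: [454.1, 300.6, 77.1]
tcp_rot: [179.9, 0.0, 97.3]
ft_force: [-1.5, -1.9, 1.3]
finger_gap: 16.2
```

```bash
python3 -m jog '[[[0,0,0,0,0,0,1],[0,0,0,0,0,0,1],[0,0,0,0,0,0,1],[0,0,0,0,0,0,1],[0,0,0,0,0,0,1],[0,0,-0.2,0,0,0,1],[0,0,-0.5,0,0,0,1],[0,0,-0.7,0,0,0,1],[0,0,-0.6,0,0,0,1]]]'
python3 -m jog '[[[0,0,0,0,0,-0.0256,1],[0,0,0,0,0,-0.0256,1],[0,0,0,0,0,-0.0256,1],[0,0,0,0,0,-0.0256,1],[0,0,0,0,0,-0.0256,1]]]'
python3 -c "
from h import *
to([683,167.5,140],[180,0,143.2])"
```

```text
time: 21.78
tool_pos: [454.1, 300.8, 178.9]
tcp_rot: [179.8, -0.0, 97.3]
ft_force: [0.0, 0.4, -0.1]
finger_gap: 85.3
time: 22.4
tool_pos: [454.0, 300.7, 177.6]
tcp_rot: [179.9, 0.1, 143.7]
ft_force: [-1.2, 0.1, -0.0]
finger_gap: 85.2
t 22.4 tcp [454.  300.7 177.6] [1.799e+02 1.000e-01 1.437e+02] gap 85.2 F [-1.2  0.1 -0. ] q [ 28.   1.  98.  -0.  81. -25.]
shift [-5.267  0.567  0.763]
turn [0.0003 0.0003 0.0013]
```

```bash
python3 -m jog '[[[-0.5,0.054,0,0,0,0,1],[-0.55,0.059,0,0,0,0,1],[-0.55,0.059,0,0,0,0,1],[-0.55,0.059,0,0,0,0,1],[-0.55,0.059,0,0,0,0,1],[-0.55,0.059,0,0,0,0,1],[-0.55,0.059,0.2,0,0,0,1],[-0.55,0.059,0.2,0,0,0,1],[-0.5,0.055,0.2,0,0,0,1],[-0.417,0.045,0.16,0,0,0,1],[0,0,0,0,0,0,1]]]'
python3 - <<'E'
from h import *
to([683,167.5,39],[180,0,143.2])
a,d=snapshot('scene'); im=a[:,:,::-1].copy(); c=np.array([683,167.5,0.])
ax=np.array([np.cos(np.radians(143.2)),np.sin(np.radians(143.2)),0])
X=[c+41*ax+[0,0,58],c-41*ax+[0,0,58]]
for u in proj('scene',X): cv2.circle(im,(int(u[0]),int(u[1])),2,(0,0,255),-1)
for cc,col in((c,(0,255,0)),(np.array([688,169.5,0]),(255,0,0))):
  for u in proj('scene',[cc+[104*np.cos(t),104*np.sin(t),11] for t in np.linspace(0,6.28,150)]): im[int(round(u[1])),int(round(u[0]))]=col
b,_=snapshot('top'); 
cv2.imwrite('pics/c7.png',cv2.hconcat([cv2.resize(im[210:330,200:350],(600,480),interpolation=0)]))
np.save('pics/top7.npy',_);cv2.imwrite('pics/top7.png',b[:,:,::-1])
E
```

```text
time: 23.78
tool_pos: [682.4, 165.1, 138.6]
tcp_rot: [-180.0, 0.1, 143.3]
ft_force: [-0.9, 0.2, 0.3]
finger_gap: 85.5
t 23.77 tcp [682.4 165.1 138.6] [-1.800e+02  1.000e-01  1.433e+02] gap 85.5 F [-0.9  0.2  0.3] q [  9.  26.  73.  -0.  81. -44.]
shift [0.021 0.045 1.992]
turn [-0.      0.0002  0.0002]
```

View pics/c7.png

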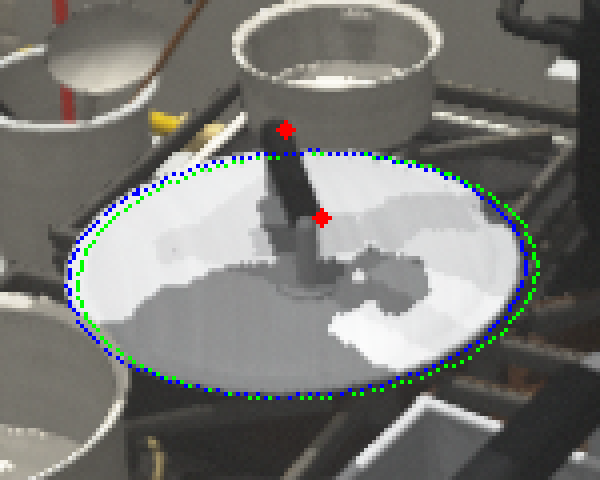

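```bash
python3 -m jog '[[[-0.03,0.13,0.2,0,0,0,1],[0,0,0.4,0,0,0,1],[0,0,0.5,0,0,0,1],[0,0,0.45,0,0,0,1],[0,0,0.3,0,0,0,1],[0,0,0.1,0,0,0,1],[0,0,0,0,0,0,0],[0,0,0,0,0,0,0],[0,0,0,0,0,0,0],[0,0,0,0,0,0,0],[0,0,0,0,0,0,0],[0,0,0,0,0,0,0]]]' 90
python3 - <<'E'
from h import *
from scipy.optimize import least_squares
to([687.5,169.5,40],[180,0,143.2])
d=np.load('pics/top6.npy');P=cloud('top',d);Z=P[...,2]
m=np.zeros(Z.shape,bool);m[190:320,375:500]=True
q=P[m&(Z>122)&(Z<136)][:,:2]
c=np.array([546.,-24.])
for _ in range(3):
    v=q-c;r=np.hypot(*v.T);t=np.degrees(np.arctan2(v[:,1],v[:,0]))//12
    for nm,R,f in(('out',102.5,97),('in',None,3)):
        E=np.array([v[t==k][np.argsort(r[t==k])[min(int(f/100*(t==k).sum()),(t==k).sum()-1)]] for k in np.unique(t) if (t==k).sum()>5 and abs(k*12+6)%180<70 or abs(k*12+6)>110 and (t==k).sum()>5])+c
        o=least_squares(lambda p:np.hypot(E[:,0]-p[0],E[:,1]-p[1])-p[2],[*c,95],loss='soft_l1',f_scale=2); print(nm,len(E),o.x.round(1),np.abs(o.fun).mean().round(2))
    c=o.x[:2]*.5+c*.5
E
```

```text
time: 25.38
tool_pos: [687.9, 170.6, 42.6]
tcp_rot: [179.9, 0.1, 143.4]
ft_force: [-1.2, -0.8, 5.6]
finger_gap: 12.4
t 25.38 tcp [687.9 170.6  42.6] [1.799e+02 1.000e-01 1.434e+02] gap 12.4 F [-1.2 -0.8  5.6] q [ 10.  32.  75.  -0.  73. -44.]
shift [-0.007 -0.022  0.052]
turn [0.0003 0.0004 0.0004]
out 24 [546.2 -24.5 102.2] 0.21
in 24 [545.9 -24.   98.2] 0.15
out 24 [546.2 -24.5 102.3] 0.21
in 24 [545.9 -24.   98.2] 0.13
out 24 [546.2 -24.5 102.3] 0.21
in 24 [545.9 -24.   98.2] 0.13
```

```bash
python3 -m jog '[[[0,0,-0.1,0,0,0,0],[0,0,-0.2,0,0,0,0],[0,0,-0.4,0,0,0,0],[0,0,-0.4,0,0,0,0],[0,0,-0.4,0,0,0,0],[0,0,-0.4,0,0,0,0],[0,0,-0.4,0,0,0,0],[0,0,-0.4,0,0,0,0],[0,0,-0.4,0,0,0,0],[0,0,-0.2,0,0,0,0],[0,0,0,0,0,0,0]]]'
python3 -m jog '[[[0,-0.2,0,0,0,0,0],[0,-0.4,0,0,0,0,0],[0,-0.45,0,0,0,0,0],[0,-0.45,0,0,0,0,0],[0,-0.45,0,0,0,0,0],[0,-0.45,0,0,0,0,0],[0,-0.45,0,0,0,0,0],[0,-0.45,0,0,0,0,0],[0,-0.45,0,0,0,0,0],[-0.03,-0.45,0,0,0,0,0],[0,-0.4,0,0,0,0,0],[0,-0.2,0,0,0,0,0]]]'
python3 -m jog '[[[0,0,0,0,0,0,0],[0,0,0,0,0,0,0]]]'
python3 - <<'E'
from h import *
to([546,-24.3,175],[180,0,143.4])
s=telemetry.sense();R=Ro.from_euler('xyz',s['tcp_rot'],degrees=True)
c=s['tool_pos']+R.apply([0,0,42.6-10])
out=[]
for n,(y,x,h,w) in(('scene',(110,300,200,200)),('top',(170,350,170,170))):
    a,d=shot(n,n+'8'); im=a[:,:,::-1].copy()
    for u in proj(n,[c+[104*np.cos(t),104*np.sin(t),0] for t in np.linspace(0,6.28,150)]): im[int(round(u[1])),int(round(u[0]))]=(0,255,0)
    out.append(cv2.resize(im[y:y+h,x:x+w],(400,400),interpolation=0))
cv2.imwrite('pics/c8.png',cv2.hconcat(out))
E
```

```text
time: 26.75
tool_pos: [687.6, 170.7, 207.9]
tcp_rot: [179.9, 0.2, 143.4]
ft_force: [0.1, 0.2, -3.8]
finger_gap: 12.4
time: 28.25
tool_pos: [544.2, -24.0, 206.3]
tcp_rot: [180.0, 0.1, 143.3]
ft_force: [0.2, 0.8, -3.7]
finger_gap: 12.4
time: 28.5
tool_pos: [545.3, -22.5, 206.6]
tcp_rot: [179.9, 0.1, 143.4]
ft_force: [-0.0, 0.3, -4.1]
finger_gap: 12.4
t 28.5 tcp [545.3 -22.5 206.6] [1.799e+02 1.000e-01 1.434e+02] gap 12.4 F [-0.   0.3 -4.1] q [ -8.  -0.  96.   0.  84. -61.]
shift [-0.031 -0.022  0.631]
turn [ 0.0002  0.0003 -0.0001]
```

View pics/c8.png

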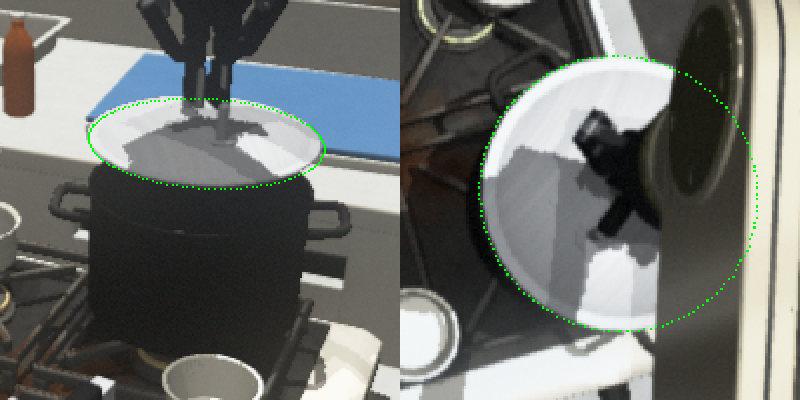

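```bash
python3 -m jog '[[[-0.02,-0.02,0.1,0,0,0,0],[0,0,0.2,0,0,0,0],[0,0,0.2,0,0,0,0],[0,0,0.15,0,0,0,0],[0,0,0.1,0,0,0,0],[0,0,0.06,0,0,0,0],[0,0,0.03,0,0,0,0],[0,0,0,0,0,0,0]]]'
```

```text
time: 29.6
tool_pos: [545.4, -24.3, 164.6]
tcp_rot: [179.9, 0.1, 143.4]
ft_force: [-0.7, 0.1, -3.6]
finger_gap: 12.1
```

```bash
python3 -m jog '[[[0,0,0.03,0,0,0,0],[0,0,0.02,0,0,0,0],[0,0,0,0,0,0,0]]]'
```

```text
time: 29.98
tool_pos: [545.2, -24.3, 161.8]
tcp_rot: [180.0, 0.1, 143.4]
ft_force: [-0.3, 0.1, -3.7]
finger_gap: 12.4
```

```bash
python3 -m jog '[[[0,0,0.02,0,0,0,0],[0,0,0.02,0,0,0,0],[0,0,0,0,0,0,0]]]'
```

```text
time: 30.35
tool_pos: [545.5, -24.3, 161.1]
tcp_rot: [179.9, 0.1, 143.4]
ft_force: [-4.4, 0.2, 7.0]
finger_gap: 11.7
```

```bash
python3 -m jog '[[[0,0,0,0,0,0,1],[0,0,0,0,0,0,1],[0,0,0,0,0,0,1],[0,0,0,0,0,0,1],[0,0,0,0,0,0,1],[0,0,-0.2,0,0,0,1],[0,0,-0.5,0,0,0,1],[0,0,-0.7,0,0,0,1],[0,0,-0.7,0,0,0,1]]]'
python3 -m jog '[[[0.3,-0.5,-0.3,0,0,0,1],[0.3,-0.5,-0.3,0,0,0,1],[0.3,-0.5,0,0,0,0,1],[0.3,-0.6,0,0,0,0,1],[0.3,-0.6,0,0,0,0,1],[0.3,-0.6,0,0,0,0,1],[0.3,-0.6,0,0,0,0,1],[0.3,-0.6,0,0,0,0,1],[0,0,0,0,0,0,1],[0,0,0,0,0,0,1]]]'
python3 - <<'E'
from h import *
a,d=shot('top','top9'); b,e=shot('scene','scene9')
P=cloud('top',d);Z=P[...,2]
m=np.zeros(Z.shape,bool);m[170:330,360:510]=True
q=P[m&(Z>124)&(Z<165)]; 
e=q[(np.hypot(q[:,0]-546,q[:,1]+24)<100)]
for r0,r1 in((80,100),):
  for k in range(8):
    r=np.hypot(e[:,0]-546,e[:,1]+24);t=np.degrees(np.arctan2(e[:,1]+24,e[:,0]-546))%360
    s=(t//45==k)&(r>r0)&(r<r1);print(k*45,s.sum(),np.median(e[s,2]).round(1) if s.any() else None)
d0=np.load('pics/top0.npy');P0=cloud('top',d0)[...,2]
for n,(r0,r1,c0,c1) in dict(ram=(285,335,330,380),panL=(160,240,125,265),panR=(105,175,365,460)).items():
    print(n,'median |dz|',np.nanmedian(abs(Z-P0)[r0:r1,c0:c1]).round(2))
im=b[:,:,::-1].copy()
for u in proj('scene',[[546+104*np.cos(t),-24.3+104*np.sin(t),130] for t in np.linspace(0,6.28,150)]): im[int(round(u[1])),int(round(u[0]))]=(0,255,0)
im2=a[:,:,::-1].copy()
cv2.imwrite('pics/c9.png',cv2.hconcat([cv2.resize(im[150:450,220:500],(374,400)),cv2.resize(im2[120:360,180:510],(426,310)).copy() if 0 else cv2.resize(im2[110:360,180:510],(426,400))]))
E
```

```text
time: 31.48
tool_pos: [545.1, -24.3, 266.7]
tcp_rot: [179.9, 0.1, 143.4]
ft_force: [0.6, -0.0, 0.4]
finger_gap: 85.8
time: 32.72
tool_pos: [314.9, -133.2, 295.2]
tcp_rot: [179.9, 0.2, 143.3]
ft_force: [-0.2, -0.5, 0.1]
finger_gap: 85.0
0 386 133.5
45 409 133.4
90 416 133.1
135 422 133.2
180 402 133.5
225 382 134.0
270 369 133.9
315 372 133.7
ram median |dz| 1.67
panL median |dz| 1.71
panR median |dz| 2.03
```

View pics/c9.png

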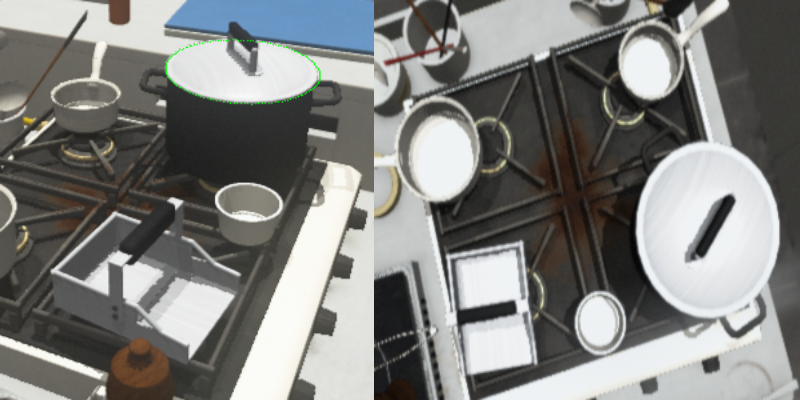

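The lid sits level on the pot rim, with its height equal all round to within 1 mm. The scoop is flat and empty, and the pans and ramekin have not moved.

```bash
python3 -c "
from h import *
print(job.hand_in())"
```

```text
the job is handed in; nothing more can be done
None
```

The job is done and handed in, at about 33 s of the 72 s allowed. I lifted the scoop by its black grip and tipped all five garlic bulbs into the pot. I then set the empty scoop back flat at its original spot and put the lid on the pot.

**Last checks:**
- **Bulbs:** the top view showed all five in the pot, and no bulbs beside it.
- **Lid:** its outer surface was at 133 to 134 mm all the way round, so it is level. It fits the pot's outline in the scene view. The gripper stopped within 1 mm of the expected seated height.
- **Other pans and ramekin:** the depth readings at all three were unchanged within noise (about 2 mm).
- **Forces:** readings at the end of each move never went above about 8 N.

**One disagreement:** my first estimate of the lid's handle position was about 5 mm off the lid's own outline. The second camera view agreed with the outline, so I used that for the grasp. No check failed.

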